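# Clamp a mortar core at the right ratchet tooth

## Robot

A 6-joint arm with a two-finger parallel gripper is mounted at the origin on the work surface. World frame = base frame: x ahead of the robot, y to its left, z up, the work surface at z = 0. Lengths are in mm, angles in rad, forces in N, time in s.
With the tool pointing down it reaches from about 275 to 1000 mm from the base axis. Payload 8.4 kg.
Tool frame: the origin (TCP) lies midway between the tips of the shut fingers; the grasp point (between the pads) lies 19 mm behind it; z points along the fingers, y is the line along which they close (so a half turn about z gives the same grasp; the last joint's range is limited). The gripper opens to 85 mm and grips with 20 to 120 N. Pads are 22 mm wide; open, the fingers measure 114 mm over their backs; the gripper's body (76 mm by 85 mm) begins 54 mm behind the grasp point. The pads swing forward as they close: fully open they stand 13 mm farther back than shut.
Start: joints at [-1.148, 0.353, 1.633, -0, 1.155, -0.002], TCP at [257.585, -569.454, 231.281] pointing down, gripper open.
Joint ranges: [-2.63, 2.63], [-0.92, 2.1], [0.06, 2.66], [-1.3, 4.44], [0, 2.69], [-3.02, 3.02]. Speed limits (rad/s): [2.22, 2.22, 2.79, 3.14, 3.14, 3.14].

## Interface

Orientations are given as [roll, pitch, yaw] about the fixed x, y, z axes, in that order (R = Rz(yaw) Ry(pitch) Rx(roll)).
In Python, from rig import r gives the robot as it stands.
- The arm moves only by the tool servo_tool, never from a script. Its argument "deltas" is a list of rows, each an object of numbers: "x", "y", "z": the shift along the world's x, y, z in mm; "rx", "ry", "rz": the turn, a rotation vector about the world's x, y, z in rad; "gripper": the gripper's target within -1 to 1 (fully open at 1, half-way at 0, shut at -1). A call has 1 to 10 rows; each row is the pose to reach, as a shift and turn from the pose commanded when the call began; what a row does not reach only later rows make up. A row lasts 1/10 s, in which the tool goes at most 50 mm and 8.59 degrees, less where a joint would pass 70% of its speed; a pose out of reach is approached as far as the arm can. A call with a gripper value outside its range is refused whole. The fingers move at their own pace and stop on an object; "newtons" is the grip in N (left out, the last holds). Time passes only in rows, so rows that repeat a pose let the fingers close. It gives the time, the measured TCP pose, the force, the opening and the grip force at its end, in the units of the state.
- r.sense(): the state, without advancing time (a new reading comes with each control period).
- r.grab_frame(name): name is "scene" or "top"; returns the picture (480x640x3 uint8, blue, green, red); there is no depth.
- r.camera_params(name): a dict with "mtx" (3x3 intrinsics, pixels), "D" ([k1, k2, p1, p2, k3] as OpenCV has them; the pictures are not rectified), "eye" and "orientation" of the camera in the world. Camera axes: x right, y down, z forward; pixel columns grow to the right and rows downward; lengths in mm; the calibration is good to about 2 mm. A picture is of the moment at which its call begins. camera_params takes no time and is no camera call.
- r.sign_off(): hands the job in; it is judged then, once.
Trained networks look in the newest picture that a camera, given by its name, has taken for a name from the list of things; names that differ only in an ending like _2 or _b are one class to them, and where a whole thing is asked for, a point or a joint stands for the part that bears it (a point fixed in the world has none). Each returns a list of dicts, best first, with "conf" (0 to 1); they miss things now and then, are a little off and sometimes report something else, mostly with a low value. They report only what shows in the picture. A call takes as long as a camera call. They do not tell look-alikes from the thing itself.
- r.recognise(name, camera): "box" ([left, top, width, height] in pixels, round what is visible of it).
The state is a dict: "clock": time; "qpos": joint angles; "qvel": joint speeds; "joint_efforts": joint torques, N m; "eef_pos": TCP position; "tcp_rot": TCP orientation; "contact_force": force on the tool from outside, world axes, zero at the start; "wrist_torque": the same for the moment, N m; "opening": opening from 0.0 (shut) to 1.0 (fully open); "grasp_force": force on a finger pad.
Only numpy, scipy, OpenCV 4.12 (cv2) and the standard library are available. Lean on these libraries where they do the work, as an engineer would, in place of code of your own. Each camera call takes 0.05 s, during which the arm holds its last target. There are 200 camera calls.

## Task

Stand the short mortar core upright in the bay of the ratchet clamp, between the pad and the vee, and let go of it. Then wind the knob clockwise until you feel the clamp's main spring begin to bear, carry on to the second click of the pawl after that and no further (one click fewer leaves the core loose, more would crack it), and let go so that the pawl holds. Do not knock the core over and leave the tall core, the tin and the beaker where they are.

Things in the scene. Friction and masses are not known exactly. Their poses are not given: they have to be found in the camera images.
- core: the short mortar core: grey upright cylinder, 44 mm diameter, 70 mm tall, about 0.2 kg, standing loose on the bench; origin at the centre of its underside, z up its axis
- clamp: the ratchet clamp, fixed to the bench: grey base plate 100 mm (its x) by 300 mm (its y) by 20 mm thick; origin at the centre of the plate's underside, z up, its y runs along the clamp from the knob (at y = -80 mm) to the steel vee (from about y = 80 mm). The spring barrel (32 mm diameter, axis 47 mm above the bench) lies between; turning the knob clockwise drives it towards +y by 12 mm per rad (4.7 mm a click)
- clamp_bay (a point): top of the base plate, 20 mm above the bench, on the spot where the core's underside is centred when the core touches both faces of the vee; axes as the clamp's. The vee is on its +y side (faces at 45 degrees, 48 mm tall, reaching 22 mm to either side in x); the pad's face starts 27 mm from this point on the -y side, so that the bay is 5 mm longer than the core and the core may stand anywhere in it: the pad pushes it home
- pad: black round rubber pad, 36 mm diameter, 8 mm thick, on the front of the barrel's stem; origin on the barrel's axis, 45 mm behind the pad's face. It gives lightly (2.5 to 3 N) at first; the main spring inside the barrel (about 4 N at once, then 1.33 N per mm) begins to bear only after the pad has been pushed back by 0 to 18 mm, which differs every time and cannot be seen
- knob_grip (a point): point on the knob's vertical axis, 94 mm above the bench, at the middle height for gripping its black bar handle: bar 50 mm long (this point's x), 14 mm thick (its y), from 74 to 110 mm above the bench, above the toothed steel wheel (81 mm diameter, top at 60 mm). The point turns with the knob
- knob (a joint): turn of the knob in rad, clockwise from above positive, 0 at the start with the pawl in a tooth. Torque to hold it just after a click: 0.012 N m per N of the pad's push, so 0.03 with the light spring alone, 0.05 more at once when the main spring begins to bear, then 0.19 more per rad; friction is about +-0.01, riding up a tooth adds up to 0.03
- pawl (a joint): swing in rad of the small steel sprung pawl at the rim of the 16-tooth wheel, on the side away from the vee: 0 is seated between two teeth, about 0.13 is on a tooth's tip. It clicks in as the knob reaches each multiple of 0.393 rad (0.39, 0.79, 1.18, 1.57 ..) and then blocks turning back; let go under load, the knob settles about 0.01 rad short of that value
- tall_core: bystander: taller mortar core, 50 mm diameter, 120 mm tall, origin at the centre of its underside
- tin: bystander: lidded aluminium sample tin, 70 mm diameter, 46 mm tall, origin at the centre of its underside
- beaker: bystander: small empty beaker, 60 mm diameter, 75 mm tall, origin at the centre of its underside
Mind the look-alikes: they are no part of the job. What is shaped like the core but brown or purple is not meant.

How it is judged:
By the outcome, as a careful person would: the job done as asked, in the order asked, and still so for the second after the job is handed in, with the robot touching nothing.
It also fails if it takes over 67 s, if anything falls off the work surface, if the arm or the gripper's body presses on something with over 40 N, if the wrist force passes 120 N, or if a joint passes its speed limit or range.

## Working session

There is one attempt and no reset: what is moved stays moved. The work goes in short steps, Python scripts to look and compute and a tool call to move; the robot and the scene stay as the last step left them, time stands still between calls to the robot, and variables do not carry over. Pictures are saved under pics/ and viewed, at most 10 in all, crops included, and the job is handed in when it is done.

Besides the shell and the picture viewer there is one more tool, called after "Call:" as name(argument=value, ...), one argument or row to a line, values as JSON. servo_tool: Moves the arm, as the interface text tells. Its arguments: {"type":"object","properties":{"deltas":{"type":"array","items":{"type":"object","properties":{"x":{"type":"number"},"y":{"type":"number"},"z":{"type":"number"},"rx":{"type":"number"},"ry":{"type":"number"},"rz":{"type":"number"},"gripper":{"type":"number"}}}},"newtons":{"type":"number"}},"required":["deltas"]}

```bash
mkdir -p pics; ls
python3 - <<'E'
from rig import r
import cv2
for c in("scene","top"):
    im=r.grab_frame(c); cv2.imwrite(f"pics/{c}0.png",im)
    p=r.camera_params(c); print(c,p)
    for n in("core","clamp","pad","knob_grip","pawl","tall_core","tin","beaker"):
        print(n,[(d["box"],round(d["conf"],2)) for d in r.recognise(n,c)])
print(r.sense())
E
```

```text
pics
scene {'mtx': array([[471.19718159,   0.        , 315.62695433],
       [  0.        , 471.19718159, 246.70282007],
       [  0.        ,   0.        ,   1.        ]]), 'D': array([-0.09263167,  0.        ,  0.        ,  0.        ,  0.        ]), 'eye': array([1109.32743963, -177.45772396,  888.07177321]), 'orientation': array([-2.49829006,  0.01443015,  1.22585972])}
core [([419.0, 164.5, 19.1, 24.2], 0.96), ([410.8, 190.2, 18.2, 31.5], 0.84), ([373.0, 196.2, 25.3, 30.3], 0.63)]
clamp [([260.9, 249.2, 143.4, 74.6], 0.96)]
pad [([337.6, 261.6, 16.9, 16.5], 0.55)]
knob_grip [([279.6, 258.6, 36.6, 39.2], 0.7)]
pawl [([277.6, 286.0, 8.6, 21.3], 0.49), ([278.1, 255.4, 40.2, 45.3], 0.16)]
tall_core [([160.7, 246.0, 35.3, 48.9], 0.71)]
tin [([160.6, 366.0, 39.9, 42.6], 0.97), ([460.0, 251.8, 34.6, 37.9], 0.23)]
beaker []
top {'mtx': array([[450.57350796,   0.        , 318.2962893 ],
       [  0.        , 450.57350796, 229.95359448],
       [  0.        ,   0.        ,   1.        ]]), 'D': array([-0.05438032,  0.        ,  0.        ,  0.        ,  0.        ]), 'eye': array([ 369.69
[... 540 characters left out ...]
pos': array([-1.14837740e+00,  3.52982553e-01,  1.63340542e+00,  1.14143417e-05,
        1.15517878e+00, -2.41239100e-03]), 'qvel': array([-1.61392111e-03, -2.84855957e-05,  1.78399203e-04, -3.92798754e-04,
        9.17994289e-05,  1.22943942e-03]), 'joint_efforts': array([ 7.20072712e-04, -6.05156851e+01, -3.42448819e+01,  1.71227207e-04,
        7.86952442e-04,  4.37663601e-06]), 'eef_pos': array([ 257.60369846, -569.45117634,  231.28954858]), 'tcp_rot': array([ 3.14156673e+00, -1.03802179e-05,  4.24826714e-01]), 'contact_force': array([-0.14273285,  0.50942484,  0.065571  ]), 'wrist_torque': array([-0.04972233,  0.01622679,  0.01833938]), 'grasp_force': 0.0, 'opening': 1.0017807453260363}
```

Run:
```python
import cv2,numpy as np
s=cv2.imread("pics/scene0.png");t=cv2.imread("pics/top0.png")
a=cv2.resize(s[150:240,350:470],(480,360),interpolation=cv2.INTER_CUBIC)
b=cv2.resize(t[185:305,150:380],(690,360),interpolation=cv2.INTER_CUBIC)
c=cv2.resize(s[235:335,250:420],(680,400),interpolation=cv2.INTER_CUBIC)
cv2.imwrite("pics/c1.png",np.vstack([np.hstack([cv2.resize(a,(320,240)),cv2.resize(b,(460,240))]),cv2.resize(c,(780,355))[:, :780]]))
```

```text
(no output)
```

View pics/scene0.png

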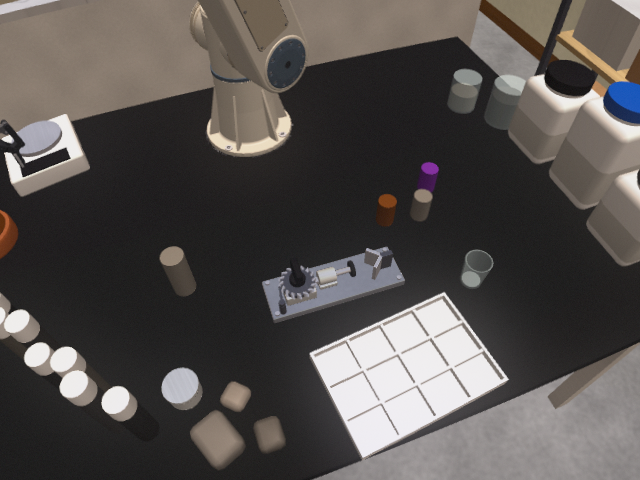

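View pics/c1.png

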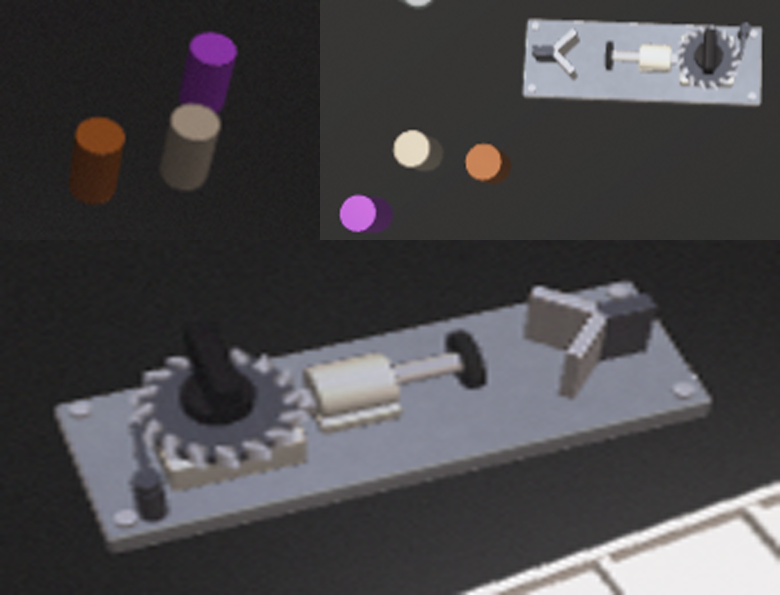

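View pics/top0.png

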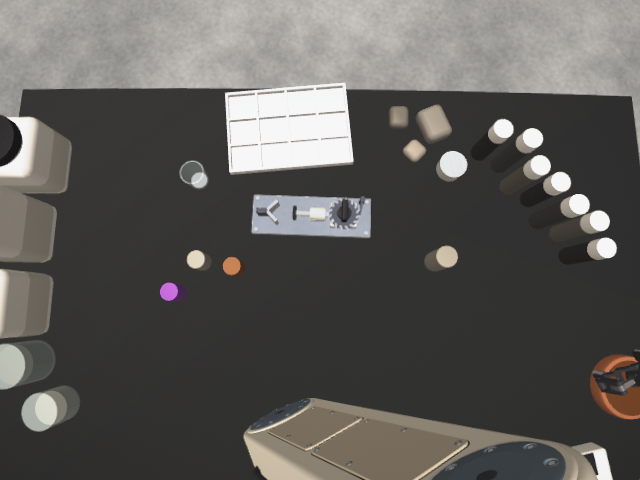

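The grey cylinder, scene (421,205) and top (196,259), is the mortar core. The brown one, scene (386,210) and top (232,266), and the purple one, scene (428,178) and top (169,291), are look-alikes because of their colour. The clamp's plate corners are in top at about (253,194), (371,198), (371,238) and (251,234). Its vee is on the left, which is world +y.

```bash
cat > h.py <<'E'
from rig import r
import cv2,numpy as np
from scipy.optimize import least_squares
from scipy.spatial.transform import Rotation as R
P={c:r.camera_params(c) for c in("scene","top")}
def proj(c,X):
    p=P[c];M=R.from_euler('xyz',p["orientation"]).as_matrix()
    return cv2.projectPoints((np.atleast_2d(X).astype(float)-p["eye"])@M,np.zeros(3),np.zeros(3),p["mtx"],p["D"])[0][:,0]
def tri(px):  # px: {cam:(u,v)}
    f=lambda X:np.concatenate([proj(c,X)[0]-px[c] for c in px])
    s=least_squares(f,[500,0,50]);return s.x,s.fun
def onz(c,uv,z):
    s=least_squares(lambda q:proj(c,[q[0],q[1],z])[0]-uv,[500,0]);return s.x
def blob(im,box,lo):
    x0,y0,x1,y1=box;g=im[y0:y1,x0:x1].max(2);m=(g>lo).astype(np.uint8)
    k,l,st,ce=cv2.connectedComponentsWithStats(m);i=1+st[1:,4].argmax()
    return ce[i]+[x0,y0],st[i]
E
python3 - <<'E'
from h import *
s=cv2.imread("pics/scene0.png");t=cv2.imread("pics/top0.png")
print(t[259,180:216].max(1)); print(s[184:226,421].max(1))
# clamp
cs={"top":[(253.5,194.5),(371,198.5),(371,237.5),(251.5,233.5)],"scene":[(404.8,281.5),(274,319.5),(262.4,282.9),(386.7,246.8)]}
g={}
for c,im in(("top",t),("scene",s)):
    q=cv2.cornerSubPix(im.max(2),np.float32(cs[c]).reshape(-1,1,2),(3,3),(-1,-1),(3,30,.01))[:,0];print(c,q);g[c]=q
L=np.array([(50,150),(50,-150),(-50,-150),(-50,150)])
def pts(v):
    C=np.array([[np.cos(v[2]),-np.sin(v[2])],[np.sin(v[2]),np.cos(v[2])]])
    return np.c_[L@C.T+v[:2],np.full(4,v[3])]
for use in(("top","scene"),("top",),("scene",)):
    f=lambda v:np.concatenate([(proj(c,pts(v))-cs[c]).ravel() for c in use])
    o=least_squares(f,[560,0,0,20],loss="soft_l1");print(use,o.x,o.fun.round(1))
for n,px in (("core",{"top":(196,259),"scene":(423,196)}),):print(tri(px))
E
```

```text
[ 54  53  53  53  53  54  93 193 226 226 226 227 227 227 227 227 228 227
 228 228 228 228 228 230 166  92  75  75  75  74  73  62  54  52  53  52]
[ 67  65  67  66  79 123 148 146 146 146 149 147 147 146 147 147 147 135
  96  66  67  67  67  67  65  68  69  68  69  70  71  71  71  73  73  73
  73  51  34  33  34  36]
top [[253.6595  194.59648]
 [370.29147 198.46558]
 [369.5671  236.81564]
 [251.25323 232.39655]]
scene [[404.6364  279.61993]
 [273.04132 319.4636 ]
 [261.61768 281.55905]
 [387.15747 246.59055]]
('top', 'scene') [ 5.93586728e+02  3.59845614e+01 -2.15757426e-02  1.49797634e+01] [ 0.2  0.3  0.1  0.2 -0.5 -0.  -0.2 -0.1  0.6 -0.3 -0.3  1.5 -0.9 -0.3
  0.4 -0. ]
('top',) [ 5.93370778e+02  3.57025067e+01 -2.05905216e-02  1.74789099e+01] [ 0.1  0.2  0.3 -0.  -0.2 -0.1 -0.2 -0.1]
('scene',) [ 5.87683014e+02  3.84333133e+01 -2.56861754e-02  5.80386176e+00] [-0.1 -0.2  0.2  0.6 -0.1 -0.8  0.   0.3]
(array([474.81936632, 308.39527195,  69.0703912 ]), array([ 0.08512999,  0.03548149,  0.09019649, -0.01703535]))
```

Run:
```python
from h import *
s=cv2.imread("pics/scene0.png");t=cv2.imread("pics/top0.png")
print("core",blob(t,(180,240,215,280),130)[0],bs:=blob(s,(408,186,436,206),105))
print(tri({"top":blob(t,(180,240,215,280),130)[0],"scene":bs[0]}))
cs={"top":[(253.6,194.6),(370.6,198.5),(370.2,237.2),(251.4,233)],"scene":[(404.7,280.5),(273.5,319.5),(262,282.3),(386.9,246.7)]}
L=np.array([(50,150),(50,-150),(-50,-150),(-50,150)])
def W(v,l):
    C=np.array([[np.cos(v[2]),-np.sin(v[2])],[np.sin(v[2]),np.cos(v[2])]]);l=np.atleast_2d(l)
    return np.c_[l[:,:2]@C.T+v[:2],l[:,2]]
f=lambda v:np.concatenate([(proj(c,W(v,np.c_[L,np.full(4,20)]))-cs[c]).ravel() for c in cs])
v=least_squares(f,[590,36,-.02],loss="soft_l1").x;print(v)
out=[]
for c,im,(x0,y0,x1,y1) in(("top",t,(250,190,375,240)),("scene",s,(258,240,408,325))):
    k=780/(x1-x0);o=cv2.resize(im[y0:y1,x0:x1],None,fx=k,fy=k,interpolation=cv2.INTER_CUBIC)
    def d(l,col):
        for q in proj(c,W(v,l)):cv2.circle(o,tuple(int(a) for a in ((q-[x0,y0]+.5)*k)),2,col,-1)
    d(np.c_[L,np.full(4,20)],(0,0,255)); 
    d([(0,-80,110),(0,-80,60)],(0,255,0))
    b=71
    d([(0,b+31.1,68),(22,b+9.1,68),(-22,b+9.1,68)],(255,0,255))
    d([(0,b-27,47),(0,b-27,65),(18,b-27,47),(-18,b-27,47)],(0,255,255))
    out.append(o)
h=cv2.resize(np.vstack(out),None,fx=.79,fy=.79) if sum(o.shape[0] for o in out)>600 else np.vstack(out)
print(h.shape);cv2.imwrite("pics/c2.png",h)
```

```text
core [195.37453184 258.86142322] (array([422.81443299, 195.46907216]), array([  6,   3,  18,  14, 194], dtype=int32))
(array([474.63233551, 308.60104285,  70.8710612 ]), array([ 0.4160065 ,  0.17351974,  0.44103663, -0.0834207 ]))
[ 5.93882014e+02  3.58037052e+01 -2.25701237e-02]
(596, 616, 3)
```

View pics/c2.png

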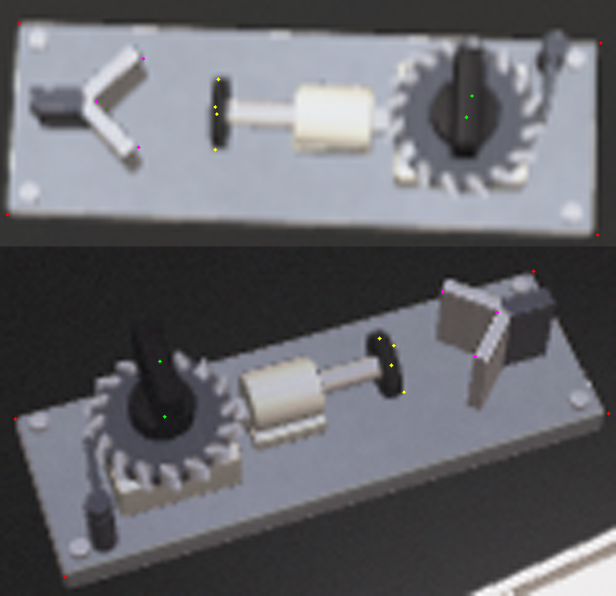

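The overlay from the joint fit matches the plate, vee, pad and knob to within about 2 mm, with the bay near clamp y = 71.5. The core is confirmed grey at (474.6, 308.6), with its top at z≈70. Moving above it now.

Call:
servo_tool(
  deltas=[
    {"x": 217, "y": 875, "rz": 1.123, "gripper": 1},
    {"x": 217, "y": 875, "rz": 1.123},
    {"x": 217, "y": 875, "rz": 1.123},
    {"x": 217, "y": 875, "rz": 1.123},
    {"x": 217, "y": 875, "rz": 1.123},
    {"x": 217, "y": 875, "rz": 1.123},
    {"x": 217, "y": 875, "rz": 1.123},
    {"x": 217, "y": 875, "rz": 1.123},
    {"x": 217, "y": 875, "rz": 1.123},
    {"x": 217, "y": 875, "rz": 1.123},
  ],
)

```text
invalid input
```

Call:
servo_tool(
  deltas=[
    {"x": 217, "y": 875, "z": 0, "rx": 0, "ry": 0, "rz": 1.123, "gripper": 1},
    {"x": 217, "y": 875, "z": 0, "rx": 0, "ry": 0, "rz": 1.123, "gripper": 1},
    {"x": 217, "y": 875, "z": 0, "rx": 0, "ry": 0, "rz": 1.123, "gripper": 1},
    {"x": 217, "y": 875, "z": 0, "rx": 0, "ry": 0, "rz": 1.123, "gripper": 1},
    {"x": 217, "y": 875, "z": 0, "rx": 0, "ry": 0, "rz": 1.123, "gripper": 1},
    {"x": 217, "y": 875, "z": 0, "rx": 0, "ry": 0, "rz": 1.123, "gripper": 1},
    {"x": 217, "y": 875, "z": 0, "rx": 0, "ry": 0, "rz": 1.123, "gripper": 1},
    {"x": 217, "y": 875, "z": 0, "rx": 0, "ry": 0, "rz": 1.123, "gripper": 1},
    {"x": 217, "y": 875, "z": 0, "rx": 0, "ry": 0, "rz": 1.123, "gripper": 1},
    {"x": 217, "y": 875, "z": 0, "rx": 0, "ry": 0, "rz": 1.123, "gripper": 1},
  ],
)

```text
clock: 1.9
eef_pos: [378.1, -82.3, 231.7]
tcp_rot: [3.14, 0.0, 1.548]
contact_force: [1.7, -0.0, -0.0]
opening: 0.999
grasp_force: 0.0
```

Call:
servo_tool(
  deltas=[
    {"x": 96, "y": 388, "z": -60, "rx": 0, "ry": 0, "rz": 0, "gripper": 1},
    {"x": 96, "y": 388, "z": -60, "rx": 0, "ry": 0, "rz": 0, "gripper": 1},
    {"x": 96, "y": 388, "z": -60, "rx": 0, "ry": 0, "rz": 0, "gripper": 1},
    {"x": 96, "y": 388, "z": -60, "rx": 0, "ry": 0, "rz": 0, "gripper": 1},
    {"x": 96, "y": 388, "z": -60, "rx": 0, "ry": 0, "rz": 0, "gripper": 1},
    {"x": 96, "y": 388, "z": -60, "rx": 0, "ry": 0, "rz": 0, "gripper": 1},
    {"x": 96, "y": 388, "z": -60, "rx": 0, "ry": 0, "rz": 0, "gripper": 1},
    {"x": 96, "y": 388, "z": -60, "rx": 0, "ry": 0, "rz": 0, "gripper": 1},
    {"x": 96, "y": 388, "z": -60, "rx": 0, "ry": 0, "rz": 0, "gripper": 1},
    {"x": 96, "y": 388, "z": -60, "rx": 0, "ry": 0, "rz": 0, "gripper": 1},
  ],
)

```text
clock: 2.9
eef_pos: [473.6, 304.8, 170.7]
tcp_rot: [-3.141, 0.001, 1.55]
contact_force: [-0.4, -1.0, -0.2]
opening: 0.999
grasp_force: 0.0
```

Run:
```python
from h import *
S=r.sense();print(S["eef_pos"],S["tcp_rot"],S["wrist_torque"])
o=[]
for c in("top","scene"):
    im=r.grab_frame(c)
    q=proj(c,[S["eef_pos"],S["eef_pos"]+[42,0,6],S["eef_pos"]+[-42,0,6]])
    for a in q: cv2.circle(im,tuple(int(b) for b in a),1,(0,0,255),-1)
    x,y=(int(b) for b in q[0]); y=max(y,60)
    o.append(cv2.resize(im[y-60:y+70,x-70:x+70],(400,372),interpolation=cv2.INTER_CUBIC))
cv2.imwrite("pics/g1.png",np.hstack(o))
```

```text
[473.64721658 304.80725756 170.68846525] [-3.14082045e+00  6.68765052e-04  1.55001673e+00] [-0.03612453 -0.01795879  0.01950883]
```

View pics/g1.png

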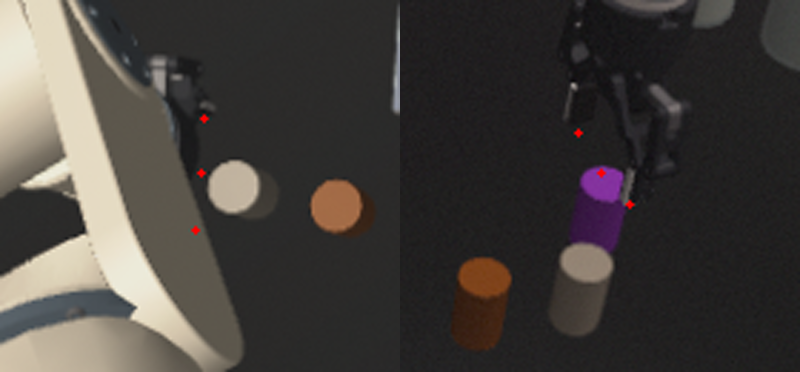

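The gripper sits where the calibration puts it: fingertips by the red marks, core below at scene-crop (585,262). Descending and gripping.

Call:
servo_tool(
  deltas=[
    {"x": 1, "y": 1, "z": -45, "rx": 0, "ry": 0, "rz": 0, "gripper": 1},
    {"x": 1, "y": 1, "z": -85, "rx": 0, "ry": 0, "rz": 0, "gripper": 1},
    {"x": 1, "y": 1, "z": -115, "rx": 0, "ry": 0, "rz": 0, "gripper": 1},
    {"x": 1, "y": 1, "z": -135, "rx": 0, "ry": 0, "rz": 0, "gripper": 1},
    {"x": 1, "y": 1, "z": -135, "rx": 0, "ry": 0, "rz": 0, "gripper": 0.3},
    {"x": 1, "y": 1, "z": -135, "rx": 0, "ry": 0, "rz": 0, "gripper": 0},
    {"x": 1, "y": 1, "z": -135, "rx": 0, "ry": 0, "rz": 0, "gripper": -0.2},
    {"x": 1, "y": 1, "z": -135, "rx": 0, "ry": 0, "rz": 0, "gripper": -0.2},
    {"x": 1, "y": 1, "z": -135, "rx": 0, "ry": 0, "rz": 0, "gripper": -0.2},
    {"x": 1, "y": 1, "z": -135, "rx": 0, "ry": 0, "rz": 0, "gripper": -0.2},
  ],
  newtons=30,
)

```text
clock: 4.0
eef_pos: [475.8, 305.0, 38.0]
tcp_rot: [3.139, -0.001, 1.548]
contact_force: [-0.7, -3.7, 8.5]
opening: 0.505
grasp_force: 30.6
```

Call:
servo_tool(
  deltas=[
    {"x": 0, "y": 0, "z": 15, "rx": 0, "ry": 0, "rz": 0, "gripper": -0.2},
    {"x": 0, "y": 0, "z": 50, "rx": 0, "ry": 0, "rz": 0, "gripper": -0.2},
    {"x": 0, "y": 0, "z": 85, "rx": 0, "ry": 0, "rz": 0, "gripper": -0.2},
    {"x": 15, "y": -25, "z": 105, "rx": 0, "ry": 0, "rz": 0, "gripper": -0.2},
    {"x": 37, "y": -63, "z": 110, "rx": 0, "ry": 0, "rz": 0, "gripper": -0.2},
    {"x": 62, "y": -105, "z": 110, "rx": 0, "ry": 0, "rz": 0, "gripper": -0.2},
    {"x": 87, "y": -147, "z": 110, "rx": 0, "ry": 0, "rz": 0, "gripper": -0.2},
    {"x": 108, "y": -183, "z": 110, "rx": 0, "ry": 0, "rz": 0, "gripper": -0.2},
    {"x": 120, "y": -203, "z": 110, "rx": 0, "ry": 0, "rz": 0, "gripper": -0.2},
    {"x": 120, "y": -203, "z": 110, "rx": 0, "ry": 0, "rz": 0, "gripper": -0.2},
  ],
)

```text
clock: 5.0
eef_pos: [596.6, 99.2, 147.7]
tcp_rot: [3.139, 0.0, 1.545]
contact_force: [0.4, -0.2, -2.0]
opening: 0.503
grasp_force: 31.5
```

Run:
```python
from h import *
S=r.sense();print(S["eef_pos"],S["tcp_rot"],S["contact_force"],S["opening"],S["grasp_force"])
o=[]
for c,(x,y) in(("top",(270,205)),("scene",(360,240))):
    im=r.grab_frame(c)
    if c=="top": cv2.imwrite("pics/t2.png",im)
    else: cv2.imwrite("pics/s2.png",im)
    o.append(cv2.resize(im[y-70:y+60,x-70:x+70],(400,372),interpolation=cv2.INTER_CUBIC))
cv2.imwrite("pics/g2.png",np.hstack(o))
```

```text
[596.60900844  99.17440811 147.71108387] [3.13944758e+00 2.05312479e-04 1.54479075e+00] [ 0.39658352 -0.15963428 -2.02144718] 0.5033850945248413 31.478723287582397
```

View pics/g2.png

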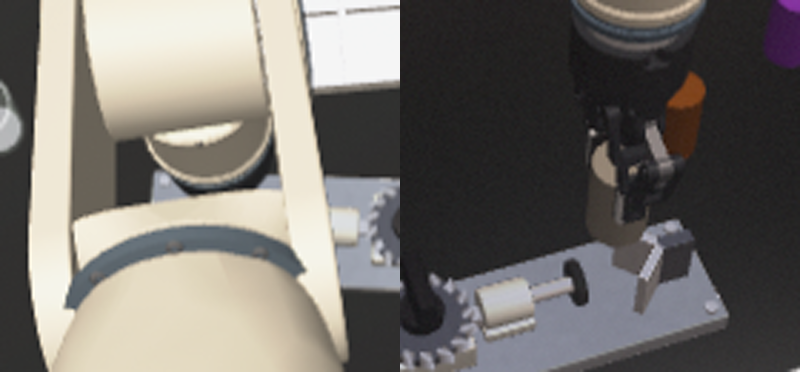

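Run:
```python
from h import *
S=r.sense();print(S["eef_pos"])
a=np.linspace(0,2*np.pi,37)
im=cv2.imread("pics/s2.png");k=6;x0,y0=335,190
o=cv2.resize(im[y0:y0+95,x0:x0+85],None,fx=k,fy=k,interpolation=cv2.INTER_CUBIC)
def ring(cx,cy,z,rr,col):
    for q in proj("scene",np.c_[cx+rr*np.cos(a),cy+rr*np.sin(a),np.full(37,z)]):cv2.circle(o,tuple(int(b) for b in (q-[x0,y0]+.5)*k),1,col,-1)
ring(596.6,102.8,109.7,22,(0,0,255)); ring(595.5,105.3,20,22,(0,255,0)); ring(595.5,105.3,68,22,(255,255,0))
cv2.imwrite("pics/g3.png",o)
```

```text
[594.88156039 101.61984818 147.15312929]
```

View pics/g3.png

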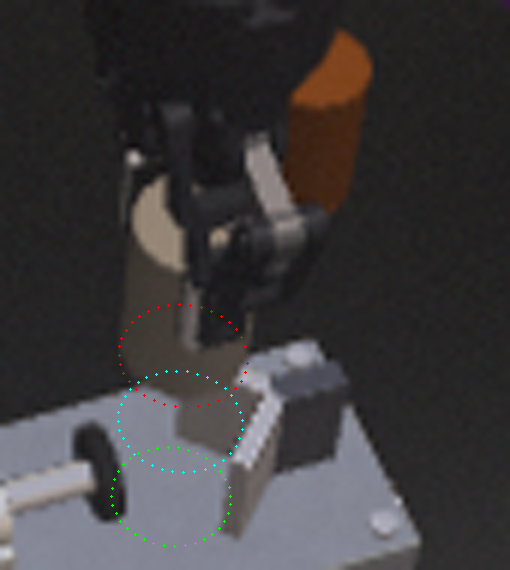

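Call:
servo_tool(
  deltas=[
    {"x": 0, "y": 0, "z": -25, "rx": 0, "ry": 0, "rz": 0, "gripper": -0.2},
    {"x": 0, "y": 0, "z": -45, "rx": 0, "ry": 0, "rz": 0, "gripper": -0.2},
    {"x": 0, "y": 0, "z": -60, "rx": 0, "ry": 0, "rz": 0, "gripper": -0.2},
    {"x": 0, "y": 0, "z": -70, "rx": 0, "ry": 0, "rz": 0, "gripper": -0.2},
    {"x": 0, "y": 0, "z": -78, "rx": 0, "ry": 0, "rz": 0, "gripper": -0.2},
    {"x": 0, "y": 0, "z": -83, "rx": 0, "ry": 0, "rz": 0, "gripper": -0.2},
    {"x": 0, "y": 0, "z": -85, "rx": 0, "ry": 0, "rz": 0, "gripper": -0.2},
    {"x": 0, "y": 0, "z": -86, "rx": 0, "ry": 0, "rz": 0, "gripper": -0.2},
    {"x": 0, "y": 0, "z": -86, "rx": 0, "ry": 0, "rz": 0, "gripper": -0.2},
  ],
)

```text
clock: 6.0
eef_pos: [595.0, 101.9, 60.5]
tcp_rot: [3.141, -0.0, 1.548]
contact_force: [0.1, -0.6, -2.5]
opening: 0.504
grasp_force: 31.8
```

Call:
servo_tool(
  deltas=[
    {"x": 0, "y": 0, "z": -1, "rx": 0, "ry": 0, "rz": 0, "gripper": -0.2},
    {"x": 0, "y": 0, "z": -2, "rx": 0, "ry": 0, "rz": 0, "gripper": -0.2},
    {"x": 0, "y": 0, "z": -2.5, "rx": 0, "ry": 0, "rz": 0, "gripper": -0.2},
    {"x": 0, "y": 0, "z": -2.5, "rx": 0, "ry": 0, "rz": 0, "gripper": -0.2},
  ],
)

```text
clock: 6.4
eef_pos: [595.1, 101.8, 58.1]
tcp_rot: [3.141, -0.0, 1.548]
contact_force: [-0.7, -1.1, 1.8]
opening: 0.503
grasp_force: 32.2
```

Call:
servo_tool(
  deltas=[
    {"x": 0, "y": 0, "z": -0.5, "rx": 0, "ry": 0, "rz": 0, "gripper": 0.05},
    {"x": 0, "y": 0, "z": -0.5, "rx": 0, "ry": 0, "rz": 0, "gripper": 0.15},
    {"x": 0, "y": 0, "z": -0.5, "rx": 0, "ry": 0, "rz": 0, "gripper": 0.3},
    {"x": 0, "y": 0, "z": -0.5, "rx": 0, "ry": 0, "rz": 0, "gripper": 0.5},
    {"x": 0, "y": 0, "z": -0.5, "rx": 0, "ry": 0, "rz": 0, "gripper": 0.7},
    {"x": 0, "y": 0, "z": 0, "rx": 0, "ry": 0, "rz": 0, "gripper": 0.7},
    {"x": 0, "y": 0, "z": 20, "rx": 0, "ry": 0, "rz": 0, "gripper": 0.7},
    {"x": 0, "y": 0, "z": 60, "rx": 0, "ry": 0, "rz": 0, "gripper": 0.7},
    {"x": 0, "y": 0, "z": 100, "rx": 0, "ry": 0, "rz": 0, "gripper": 0.7},
    {"x": 0, "y": 0, "z": 120, "rx": 0, "ry": 0, "rz": 0, "gripper": 0.7},
  ],
)

```text
clock: 7.4
eef_pos: [596.4, 102.1, 181.4]
tcp_rot: [3.138, -0.001, 1.548]
contact_force: [0.6, 0.1, 0.4]
opening: 0.848
grasp_force: 0.0
```

Call:
servo_tool(
  deltas=[
    {"x": -4, "y": -145, "z": 0, "rx": 0, "ry": 0, "rz": 1.571, "gripper": 0.4},
    {"x": -4, "y": -145, "z": 0, "rx": 0, "ry": 0, "rz": 1.571, "gripper": 0.4},
    {"x": -4, "y": -145, "z": 0, "rx": 0, "ry": 0, "rz": 1.571, "gripper": 0.4},
    {"x": -4, "y": -145, "z": 0, "rx": 0, "ry": 0, "rz": 1.571, "gripper": 0.4},
    {"x": -4, "y": -145, "z": 0, "rx": 0, "ry": 0, "rz": 1.571, "gripper": 0},
    {"x": -4, "y": -145, "z": 0, "rx": 0, "ry": 0, "rz": 1.571, "gripper": 0},
    {"x": -4, "y": -145, "z": 0, "rx": 0, "ry": 0, "rz": 1.571, "gripper": 0},
    {"x": -4, "y": -145, "z": 0, "rx": 0, "ry": 0, "rz": 1.571, "gripper": 0},
    {"x": -4, "y": -145, "z": 0, "rx": 0, "ry": 0, "rz": 1.571, "gripper": 0},
    {"x": -4, "y": -145, "z": 0, "rx": 0, "ry": 0, "rz": 1.571, "gripper": 0},
  ],
)

```text
clock: 8.4
eef_pos: [590.9, -43.2, 177.8]
tcp_rot: [-3.142, 0.0, 3.028]
contact_force: [-0.5, 0.6, 0.3]
opening: 0.498
grasp_force: 0.0
```

Call:
servo_tool(
  deltas=[
    {"x": 0, "y": 0, "z": -30, "rx": 0, "ry": 0, "rz": 0.08, "gripper": 0},
    {"x": 0, "y": 0, "z": -50, "rx": 0, "ry": 0, "rz": 0.08, "gripper": 0},
    {"x": 0, "y": 0, "z": -50, "rx": 0, "ry": 0, "rz": 0.08, "gripper": 0},
  ],
)

```text
clock: 8.7
eef_pos: [588.9, -43.0, 125.3]
tcp_rot: [3.141, -0.005, 3.101]
contact_force: [0.1, 0.4, -0.6]
opening: 0.5
grasp_force: 0.0
```

Run:
```python
from h import *
S=r.sense();print(S["eef_pos"],S["tcp_rot"],S["qpos"],S["wrist_torque"])
im=r.grab_frame("scene");x0,y0=258,190;k=5.2
o=cv2.resize(im[y0:y0+115,x0:x0+150],None,fx=k,fy=k,interpolation=cv2.INTER_CUBIC)
for q in proj("scene",[S["eef_pos"]+[0,0,9],S["eef_pos"]+[0,21,9],S["eef_pos"]+[0,-21,9],[592.1,-43.5,110],[617,-44,110],[567,-43,110]]):cv2.circle(o,tuple(int(b) for b in (q-[x0,y0]+.5)*k),2,(0,0,255),-1)
cv2.imwrite("pics/g4.png",o)
```

```text
[588.9268363  -42.98944891 125.30042049] [ 3.141428   -0.00474469  3.10136271] [-7.54059130e-02  4.21917044e-01  1.79489280e+00 -2.89082926e-06
  9.29530362e-01 -1.60597017e+00] [ 0.02814976  0.01753972 -0.01683137]
```

View pics/g4.png

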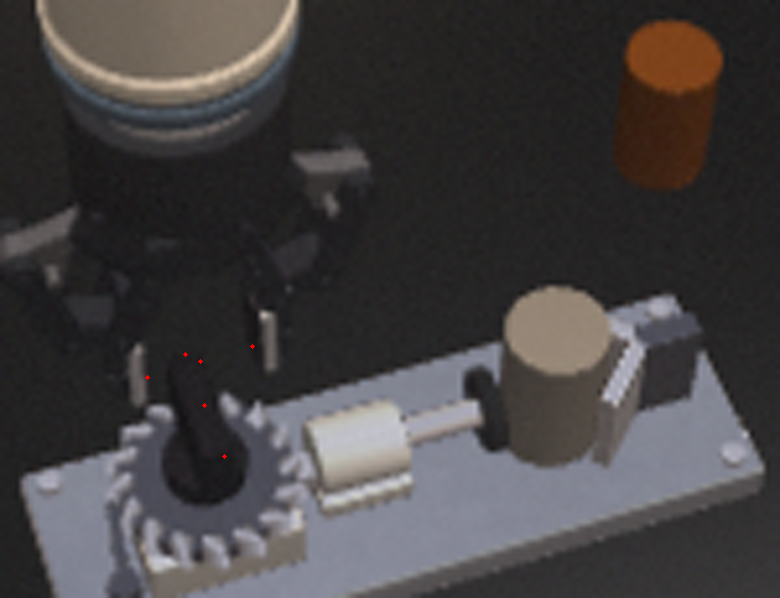

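Core stands upright in the bay at crop (555,380), touching neither wrongly. The bar of the knob is at (198,405), between the fingers. Descending on the knob.

Call:
servo_tool(
  deltas=[
    {"x": 3, "y": -0.5, "z": -25, "rx": 0, "ry": 0, "rz": 0.012, "gripper": 0},
    {"x": 3, "y": -0.5, "z": -43, "rx": 0, "ry": 0, "rz": 0.012, "gripper": 0},
    {"x": 3, "y": -0.5, "z": -51, "rx": 0, "ry": 0, "rz": 0.012, "gripper": 0},
    {"x": 3, "y": -0.5, "z": -51, "rx": 0, "ry": 0, "rz": 0.012, "gripper": 0},
    {"x": 3, "y": -0.5, "z": -51, "rx": 0, "ry": 0, "rz": 0.012, "gripper": 0},
  ],
)

```text
clock: 9.25
eef_pos: [594.7, -43.7, 77.9]
tcp_rot: [-3.142, 0.001, 3.113]
contact_force: [0.4, 0.4, -0.0]
opening: 0.498
grasp_force: 0.0
```

```bash
cat > s.py <<'E'
from rig import r
S=r.sense();print(S["clock"],S["eef_pos"].round(2),S["tcp_rot"].round(4),S["contact_force"].round(1),"T",S["wrist_torque"].round(3),S["joint_efforts"][5].round(4),S["opening"].round(3),round(S["grasp_force"],1))
E
python3 s.py
```

```text
Traceback (most recent call last):
  File "s.py", line 2, in <module>
    S=r.sense();print(S["clock"],S["eef_pos"].round(2),S["tcp_rot"].round(4),S["contact_force"].round(1),"T",S["wrist_torque"].round(3),S["joint_efforts"][5].round(4),S["opening"].round(3),round(S["grasp_force"],1))
                                                                                                                                                                       ^^^^^^^^^^^^^^^^^^
AttributeError: 'float' object has no attribute 'round'
```

Call:
servo_tool(
  deltas=[
    {"x": 0, "y": 0, "z": 0, "rx": 0, "ry": 0, "rz": 0, "gripper": -0.4},
    {"x": 0, "y": 0, "z": 0, "rx": 0, "ry": 0, "rz": 0, "gripper": -0.6},
    {"x": 0, "y": 0, "z": 0, "rx": 0, "ry": 0, "rz": 0, "gripper": -0.8},
    {"x": 0, "y": 0, "z": 0, "rx": 0, "ry": 0, "rz": 0, "gripper": -0.8},
    {"x": 0, "y": 0, "z": 0, "rx": 0, "ry": 0, "rz": 0, "gripper": -0.8},
  ],
  newtons=40,
)

```text
clock: 9.75
eef_pos: [594.5, -44.4, 77.8]
tcp_rot: [-3.141, 0.001, 3.114]
contact_force: [-1.7, -3.8, 5.8]
opening: 0.156
grasp_force: 42.3
```

```bash
python3 s.py
```

```text
Traceback (most recent call last):
  File "s.py", line 2, in <module>
    S=r.sense();print(S["clock"],S["eef_pos"].round(2),S["tcp_rot"].round(4),S["contact_force"].round(1),"T",S["wrist_torque"].round(3),S["joint_efforts"][5].round(4),S["opening"].round(3),round(S["grasp_force"],1))
                                                                                                                                                                       ^^^^^^^^^^^^^^^^^^
AttributeError: 'float' object has no attribute 'round'
```

```bash
cat > s.py <<'E'
from rig import r
import numpy as np,sys
n=int(sys.argv[1]) if len(sys.argv)>1 else 4
L=[r.sense()]
for i in range(n-1): r.grab_frame("scene");L.append(r.sense())
S=L[-1];m=lambda f:np.mean([f(s) for s in L],0)
print(round(S["clock"],2),S["eef_pos"].round(1),"tilt",S["tcp_rot"][:2].round(4),"yaw",round(S["tcp_rot"][2],4),"F",m(lambda s:s["contact_force"]).round(1),"T",m(lambda s:s["wrist_torque"]).round(3),"tz",[round(s["wrist_torque"][2],3) for s in L],"j6",[round(s["joint_efforts"][5],4) for s in L],"q6",round(S["qpos"][5],4),round(S["opening"],3),round(S["grasp_force"],1))
E
python3 s.py 5
```

```text
9.95 [594.5 -44.4  77.8] tilt [-3.1406e+00  1.4000e-03] yaw 3.1136 F [-1.4 -4.3  6.3] T [-0.594  0.242  0.01 ] tz [np.float64(0.046), np.float64(0.037), np.float64(-0.042), np.float64(-0.009), np.float64(0.018)] j6 [np.float64(0.021), np.float64(0.0209), np.float64(0.0209), np.float64(0.0208), np.float64(0.0208)] q6 -1.6185 0.157 42.3
```

Call:
servo_tool(
  deltas=[
    {"x": 0, "y": -0.6, "z": 0, "rx": 0, "ry": 0, "rz": 0, "gripper": -0.8},
    {"x": 0, "y": -0.6, "z": 1, "rx": 0, "ry": 0, "rz": -0.05, "gripper": -0.8},
    {"x": 0, "y": -0.6, "z": 1, "rx": 0, "ry": 0, "rz": -0.1, "gripper": -0.8},
    {"x": 0, "y": -0.6, "z": 1, "rx": 0, "ry": 0, "rz": -0.1, "gripper": -0.8},
  ],
  newtons=60,
)

```text
clock: 10.35
eef_pos: [594.4, -44.7, 77.9]
tcp_rot: [-3.141, 0.001, 3.013]
contact_force: [2.8, -4.4, -2.7]
opening: 0.154
grasp_force: 60.1
```

```bash
sed -i 's/\[round(s\["wrist_torque"\]\[2\],3) for s in L\]/0/; s/\[round(s\["joint_efforts"\]\[5\],4) for s in L\]/[float(round(s["joint_efforts"][5],4)) for s in L]/' s.py; python3 s.py 2
```

```text
10.4 [594.4 -44.7  78. ] tilt [-3.1412e+00  1.1000e-03] yaw 3.0145 F [ 2.1 -4.2 -3.3] T [-0.546 -0.385  0.012] tz 0 j6 [0.7167, 0.3376] q6 -1.5206 0.154 60.1
```

```bash
python3 s.py 8
```

```text
10.75 [594.4 -44.7  77.9] tilt [-3.1411e+00  1.0000e-03] yaw 3.0149 F [ 2.5 -4.9 -2.8] T [-0.679 -0.447  0.019] tz 0 j6 [0.3376, 0.1115, -0.0017, 0.0053, 0.0102, 0.0107, 0.0105, 0.0103] q6 -1.5209 0.15 60.1
```

Call:
servo_tool(
  deltas=[
    {"x": 0, "y": -0.5, "z": 0, "rx": 0, "ry": 0, "rz": -0.05, "gripper": -0.8},
    {"x": 0, "y": -0.5, "z": 0, "rx": 0, "ry": 0, "rz": -0.1, "gripper": -0.8},
    {"x": 0, "y": -0.5, "z": 0, "rx": 0, "ry": 0, "rz": -0.1, "gripper": -0.8},
    {"x": 0, "y": -0.5, "z": 0, "rx": 0, "ry": 0, "rz": -0.1, "gripper": -0.8},
    {"x": 0, "y": -0.5, "z": 0, "rx": 0, "ry": 0, "rz": -0.1, "gripper": -0.8},
  ],
)

```text
clock: 11.25
eef_pos: [594.4, -45.0, 78.0]
tcp_rot: [-3.142, 0.001, 2.916]
contact_force: [1.8, -4.5, -1.8]
opening: 0.149
grasp_force: 60.2
```

```bash
python3 s.py 2
```

```text
11.3 [594.4 -45.   78. ] tilt [-3.1415e+00  9.0000e-04] yaw 2.9156 F [ 2.  -4.7 -2.1] T [-0.629 -0.545  0.002] tz 0 j6 [0.002, 0.0025] q6 -1.4225 0.153 60.2
```

Call:
servo_tool(
  deltas=[
    {"x": 0, "y": 0, "z": 0, "rx": 0, "ry": 0, "rz": -0.05, "gripper": -0.8},
    {"x": 0, "y": 0, "z": 0, "rx": 0, "ry": 0, "rz": -0.1, "gripper": -0.8},
    {"x": 0, "y": 0, "z": 0, "rx": 0, "ry": 0, "rz": -0.1, "gripper": -0.8},
    {"x": 0, "y": 0, "z": 0, "rx": 0, "ry": 0, "rz": -0.1, "gripper": -0.8},
    {"x": 0, "y": 0, "z": 0, "rx": 0, "ry": 0, "rz": -0.1, "gripper": -0.8},
  ],
)

```text
clock: 11.8
eef_pos: [594.3, -45.2, 77.9]
tcp_rot: [-3.141, 0.001, 2.816]
contact_force: [2.2, -5.5, -2.4]
opening: 0.155
grasp_force: 60.2
```

```bash
python3 s.py 2
```

```text
11.85 [594.3 -45.2  78. ] tilt [-3.1413e+00  9.0000e-04] yaw 2.8157 F [ 2.3 -5.3 -2.6] T [-0.836 -0.515 -0.02 ] tz 0 j6 [0.0032, 0.0009] q6 -1.3225 0.155 60.2
```

Call:
servo_tool(
  deltas=[
    {"x": 0, "y": 0, "z": 0, "rx": 0, "ry": 0, "rz": -0.06, "gripper": -0.8},
    {"x": 0, "y": 0, "z": 0, "rx": 0, "ry": 0, "rz": -0.12, "gripper": -0.8},
    {"x": 0, "y": 0, "z": 0, "rx": 0, "ry": 0, "rz": -0.12, "gripper": -0.8},
    {"x": 0, "y": 0, "z": 0, "rx": 0, "ry": 0, "rz": -0.12, "gripper": -0.8},
    {"x": 0, "y": 0, "z": 0, "rx": 0, "ry": 0, "rz": -0.12, "gripper": -0.8},
  ],
)

```text
clock: 12.35
eef_pos: [594.2, -45.5, 78.0]
tcp_rot: [-3.141, 0.001, 2.696]
contact_force: [2.0, -7.3, -2.4]
opening: 0.146
grasp_force: 60.2
```

```bash
python3 s.py 2
```

```text
12.4 [594.2 -45.5  77.9] tilt [-3.1409e+00  1.0000e-03] yaw 2.6959 F [ 2.3 -7.6 -2.7] T [-1.161 -0.417  0.046] tz 0 j6 [0.0448, 0.042] q6 -1.2025 0.155 60.2
```

Call:
servo_tool(
  deltas=[
    {"x": 0, "y": 0, "z": 0, "rx": 0, "ry": 0, "rz": 0, "gripper": -0.5},
    {"x": 0, "y": 0, "z": 0, "rx": 0, "ry": 0, "rz": 0, "gripper": -0.4},
    {"x": -2.6, "y": -0.8, "z": -1, "rx": 0, "ry": 0, "rz": 0.03, "gripper": -0.4},
    {"x": -2.6, "y": -0.8, "z": -1, "rx": 0, "ry": 0, "rz": 0.03, "gripper": -0.4},
    {"x": -2.6, "y": -0.8, "z": -1, "rx": 0, "ry": 0, "rz": 0.03, "gripper": -0.4},
  ],
)

```text
clock: 12.9
eef_pos: [591.2, -45.3, 76.8]
tcp_rot: [3.141, -0.0, 2.723]
contact_force: [0.5, -0.6, -1.1]
opening: 0.303
grasp_force: 0.0
```

```bash
python3 s.py 3
```

```text
13.0 [591.4 -45.4  76.8] tilt [ 3.1415e+00 -1.0000e-04] yaw 2.7232 F [ 0.1  0.4 -0.4] T [ 0.    -0.014 -0.012] tz 0 j6 [-0.0767, -0.0227, -0.0032] q6 -1.2317 0.3 0.0
```

Call:
servo_tool(
  deltas=[
    {"x": 0, "y": 0, "z": 0, "rx": 0, "ry": 0, "rz": 0, "gripper": -0.7},
    {"x": 0, "y": 0, "z": 0, "rx": 0, "ry": 0, "rz": 0, "gripper": -0.8},
    {"x": 0, "y": 0, "z": 0, "rx": 0, "ry": 0, "rz": 0, "gripper": -0.8},
    {"x": 0, "y": 0, "z": 0, "rx": 0, "ry": 0, "rz": 0, "gripper": -0.8},
  ],
)

```text
clock: 13.4
eef_pos: [591.8, -44.9, 77.1]
tcp_rot: [3.14, 0.0, 2.723]
contact_force: [1.1, 4.7, 2.3]
opening: 0.156
grasp_force: 58.5
```

```bash
python3 s.py 3
```

```text
13.5 [591.8 -44.9  77.1] tilt [3.1404e+00 5.0000e-04] yaw 2.7232 F [0.9 4.7 2.5] T [ 0.753 -0.098  0.008] tz 0 j6 [0.0193, 0.0193, 0.0193] q6 -1.2319 0.153 58.5
```

Call:
servo_tool(
  deltas=[
    {"x": 0, "y": 0.5, "z": 0, "rx": 0, "ry": 0, "rz": -0.05, "gripper": -0.8},
    {"x": 0, "y": 0.5, "z": 0, "rx": 0, "ry": 0, "rz": -0.1, "gripper": -0.8},
    {"x": 0, "y": 0.5, "z": 0, "rx": 0, "ry": 0, "rz": -0.1, "gripper": -0.8},
    {"x": 0, "y": 0.5, "z": 0, "rx": 0, "ry": 0, "rz": -0.1, "gripper": -0.8},
    {"x": 0, "y": 0.5, "z": 0, "rx": 0, "ry": 0, "rz": -0.1, "gripper": -0.8},
  ],
)

```text
clock: 14.0
eef_pos: [591.8, -44.9, 77.1]
tcp_rot: [3.141, 0.001, 2.625]
contact_force: [2.1, 2.9, 1.8]
opening: 0.152
grasp_force: 58.8
```

```bash
python3 s.py 2
```

```text
14.05 [591.8 -44.9  77.1] tilt [3.141e+00 6.000e-04] yaw 2.6243 F [1.6 3.4 2.6] T [ 0.594 -0.17   0.076] tz 0 j6 [0.0815, 0.0739] q6 -1.1321 0.155 58.8
```

Call:
servo_tool(
  deltas=[
    {"x": 0, "y": 0, "z": 0, "rx": 0, "ry": 0, "rz": -0.05, "gripper": -0.8},
    {"x": 0, "y": 0, "z": 0, "rx": 0, "ry": 0, "rz": -0.1, "gripper": -0.8},
    {"x": 0, "y": 0, "z": 0, "rx": 0, "ry": 0, "rz": -0.1, "gripper": -0.8},
    {"x": 0, "y": 0, "z": 0, "rx": 0, "ry": 0, "rz": -0.1, "gripper": -0.8},
    {"x": 0, "y": 0, "z": 0, "rx": 0, "ry": 0, "rz": -0.1, "gripper": -0.8},
  ],
)

```text
clock: 14.55
eef_pos: [591.7, -44.9, 77.0]
tcp_rot: [3.141, 0.001, 2.525]
contact_force: [1.8, 5.1, 4.6]
opening: 0.157
grasp_force: 59.0
```

```bash
python3 s.py 2
```

```text
14.6 [591.7 -44.9  77. ] tilt [3.141e+00 5.000e-04] yaw 2.5253 F [1.9 4.6 4. ] T [ 0.702 -0.293  0.082] tz 0 j6 [0.0893, 0.0878] q6 -1.0332 0.151 59.0
```

Call:
servo_tool(
  deltas=[
    {"x": 0, "y": 0, "z": 0, "rx": 0, "ry": 0, "rz": -0.05, "gripper": -0.8},
    {"x": 0, "y": 0, "z": 0, "rx": 0, "ry": 0, "rz": -0.1, "gripper": -0.8},
    {"x": 0, "y": 0, "z": 0, "rx": 0, "ry": 0, "rz": -0.1, "gripper": -0.8},
    {"x": 0, "y": 0, "z": 0, "rx": 0, "ry": 0, "rz": -0.1, "gripper": -0.8},
    {"x": 0, "y": 0, "z": 0, "rx": 0, "ry": 0, "rz": -0.1, "gripper": -0.8},
  ],
)

```text
clock: 15.1
eef_pos: [591.7, -44.9, 77.1]
tcp_rot: [3.141, 0.001, 2.425]
contact_force: [2.4, 5.7, 3.8]
opening: 0.153
grasp_force: 59.0
```

```bash
python3 s.py 2
```

```text
15.15 [591.7 -44.9  77.1] tilt [3.1409e+00 5.0000e-04] yaw 2.4253 F [2.2 4.7 4.2] T [ 0.721 -0.24   0.088] tz 0 j6 [0.1071, 0.1048] q6 -0.9332 0.151 59.0
```

Call:
servo_tool(
  deltas=[
    {"x": 0, "y": 0, "z": 0, "rx": 0, "ry": 0, "rz": -0.06, "gripper": -0.8},
    {"x": 0, "y": 0, "z": 0, "rx": 0, "ry": 0, "rz": -0.12, "gripper": -0.8},
    {"x": 0, "y": 0, "z": 0, "rx": 0, "ry": 0, "rz": -0.12, "gripper": -0.8},
    {"x": 0, "y": 0, "z": 0, "rx": 0, "ry": 0, "rz": -0.12, "gripper": -0.8},
    {"x": 0, "y": 0, "z": 0, "rx": 0, "ry": 0, "rz": -0.12, "gripper": -0.8},
  ],
)

```text
clock: 15.65
eef_pos: [591.7, -45.0, 77.0]
tcp_rot: [3.141, 0.0, 2.307]
contact_force: [1.8, 4.4, 5.2]
opening: 0.157
grasp_force: 59.0
```

```bash
python3 s.py 2
```

```text
15.7 [591.7 -44.9  77. ] tilt [3.141e+00 3.000e-04] yaw 2.3066 F [1.6 5.4 5.5] T [ 0.752 -0.222  0.129] tz 0 j6 [0.1344, 0.1307] q6 -0.8144 0.155 59.0
```

The torque just after click 1 (θ=0.418) fits the light spring alone, about 0.03 N m. By θ=0.489 it had jumped, and it has since risen about 0.18 N m per rad, so the main spring began to bear at θ≈0.45–0.5. The first click after that was 0.786, already passed, so the second is 1.178. Next I stop part-way to check, then go just past it.

Call:
servo_tool(
  deltas=[
    {"x": 0, "y": 0.3, "z": 0, "rx": 0, "ry": 0, "rz": -0.05, "gripper": -0.8},
    {"x": 0, "y": 0.3, "z": 0, "rx": 0, "ry": 0, "rz": -0.1, "gripper": -0.8},
    {"x": 0, "y": 0.3, "z": 0, "rx": 0, "ry": 0, "rz": -0.15, "gripper": -0.8},
    {"x": 0, "y": 0.3, "z": 0, "rx": 0, "ry": 0, "rz": -0.2, "gripper": -0.8},
    {"x": 0, "y": 0.3, "z": 0, "rx": 0, "ry": 0, "rz": -0.2, "gripper": -0.8},
    {"x": 0, "y": 0.3, "z": 0, "rx": 0, "ry": 0, "rz": -0.2, "gripper": -0.8},
    {"x": 0, "y": 0.3, "z": 0, "rx": 0, "ry": 0, "rz": -0.2, "gripper": -0.8},
  ],
  newtons=80,
)

```text
clock: 16.4
eef_pos: [591.6, -44.9, 77.1]
tcp_rot: [3.141, 0.001, 2.107]
contact_force: [2.7, 1.9, 5.7]
opening: 0.155
grasp_force: 80.3
```

```bash
python3 s.py 2
```

```text
16.45 [591.6 -44.9  77.1] tilt [3.1412e+00 5.0000e-04] yaw 2.1068 F [1.6 2.4 5.7] T [ 0.49  -0.125  0.196] tz 0 j6 [0.1711, 0.1685] q6 -0.614 0.152 80.3
```

Call:
servo_tool(
  deltas=[
    {"x": 0, "y": 0, "z": 0, "rx": 0, "ry": 0, "rz": -0.05, "gripper": -0.8},
    {"x": 0, "y": 0, "z": 0, "rx": 0, "ry": 0, "rz": -0.1, "gripper": -0.8},
    {"x": 0, "y": 0, "z": 0, "rx": 0, "ry": 0, "rz": -0.14, "gripper": -0.8},
    {"x": 0, "y": 0, "z": 0, "rx": 0, "ry": 0, "rz": -0.14, "gripper": -0.8},
    {"x": 0, "y": 0, "z": 0, "rx": 0, "ry": 0, "rz": -0.14, "gripper": -0.8},
    {"x": 0, "y": 0, "z": 0, "rx": 0, "ry": 0, "rz": -0.14, "gripper": -0.8},
  ],
)

```text
clock: 17.05
eef_pos: [591.6, -44.9, 77.1]
tcp_rot: [3.141, 0.0, 1.967]
contact_force: [1.6, 3.1, 6.1]
opening: 0.148
grasp_force: 80.3
```

```bash
python3 s.py 2
```

```text
17.1 [591.6 -44.9  77.1] tilt [3.1413e+00 3.0000e-04] yaw 1.9664 F [1.9 3.1 6.1] T [ 0.454 -0.094  0.024] tz 0 j6 [0.0187, 0.0181] q6 -0.4738 0.153 80.3
```

Call:
servo_tool(
  deltas=[
    {"x": 0, "y": 0, "z": 0, "rx": 0, "ry": 0, "rz": -0.03, "gripper": -0.8},
    {"x": 0, "y": 0, "z": 0, "rx": 0, "ry": 0, "rz": -0.06, "gripper": -0.8},
    {"x": 0, "y": 0, "z": 0, "rx": 0, "ry": 0, "rz": -0.06, "gripper": -0.8},
    {"x": 0, "y": 0, "z": 0, "rx": 0, "ry": 0, "rz": -0.06, "gripper": -0.8},
    {"x": 0, "y": 0, "z": 0, "rx": 0, "ry": 0, "rz": -0.06, "gripper": -0.8},
  ],
)

```text
clock: 17.6
eef_pos: [591.6, -45.0, 77.1]
tcp_rot: [3.141, 0.0, 1.907]
contact_force: [1.3, 3.1, 5.4]
opening: 0.151
grasp_force: 80.3
```

```bash
python3 s.py 2
```

```text
17.65 [591.6 -44.9  77.1] tilt [3.1412e+00 4.0000e-04] yaw 1.9069 F [1.2 3.2 5.9] T [ 0.454 -0.051  0.198] tz 0 j6 [0.2048, 0.2035] q6 -0.4141 0.151 80.3
```

Torque at θ≈1.21 is 0.204, matching the prediction of about 0.21. The dip at 1.147 shows the pawl had already seated and was carrying the load. Easing back onto the pawl to confirm it holds.

Call:
servo_tool(
  deltas=[
    {"x": 0, "y": 0, "z": 0, "rx": 0, "ry": 0, "rz": 0.03, "gripper": -0.8},
    {"x": 0, "y": 0, "z": 0, "rx": 0, "ry": 0, "rz": 0.06, "gripper": -0.8},
    {"x": 0, "y": 0, "z": 0, "rx": 0, "ry": 0, "rz": 0.06, "gripper": -0.8},
    {"x": 0, "y": 0, "z": 0, "rx": 0, "ry": 0, "rz": 0.06, "gripper": -0.8},
    {"x": 0, "y": 0, "z": 0, "rx": 0, "ry": 0, "rz": 0.06, "gripper": -0.8},
  ],
)

```text
clock: 18.15
eef_pos: [591.6, -44.9, 77.1]
tcp_rot: [3.141, 0.0, 1.966]
contact_force: [1.1, 3.4, 5.3]
opening: 0.152
grasp_force: 80.3
```

```bash
python3 s.py 3
```

```text
18.25 [591.6 -44.9  77.1] tilt [3.1412e+00 3.0000e-04] yaw 1.9665 F [1.2 3.4 6. ] T [ 0.489 -0.105  0.041] tz 0 j6 [0.0253, 0.0266, 0.0268] q6 -0.4738 0.149 80.3
```

Call:
servo_tool(
  deltas=[
    {"x": 0, "y": 0, "z": 0, "rx": 0, "ry": 0, "rz": 0, "gripper": -0.6},
    {"x": 0, "y": 0, "z": 0, "rx": 0, "ry": 0, "rz": 0, "gripper": -0.3},
    {"x": 0, "y": 0, "z": 0, "rx": 0, "ry": 0, "rz": 0, "gripper": -0.1},
    {"x": 0, "y": 0, "z": 0, "rx": 0, "ry": 0, "rz": 0, "gripper": -0.1},
    {"x": 0, "y": 0, "z": 30, "rx": 0, "ry": 0, "rz": 0, "gripper": -0.1},
    {"x": 0, "y": 0, "z": 75, "rx": 0, "ry": 0, "rz": 0, "gripper": -0.1},
    {"x": 0, "y": -40, "z": 110, "rx": 0, "ry": 0, "rz": 0, "gripper": -0.1},
    {"x": -20, "y": -80, "z": 130, "rx": 0, "ry": 0, "rz": 0, "gripper": -0.1},
    {"x": -60, "y": -110, "z": 150, "rx": 0, "ry": 0, "rz": 0, "gripper": -0.1},
    {"x": -90, "y": -140, "z": 150, "rx": 0, "ry": 0, "rz": 0, "gripper": -0.1},
  ],
)

```text
clock: 19.25
eef_pos: [501.2, -186.1, 229.1]
tcp_rot: [3.139, 0.003, 1.964]
contact_force: [0.5, -0.9, -0.4]
opening: 0.448
grasp_force: 0.0
```

Call:
servo_tool(
  deltas=[
    {"x": -30, "y": -40, "z": 0, "rx": 0, "ry": 0, "rz": 0, "gripper": -0.1},
    {"x": -60, "y": -80, "z": 0, "rx": 0, "ry": 0, "rz": 0, "gripper": -0.1},
    {"x": -90, "y": -120, "z": 0, "rx": 0, "ry": 0, "rz": 0, "gripper": -0.1},
    {"x": -90, "y": -120, "z": 0, "rx": 0, "ry": 0, "rz": 0, "gripper": -0.1},
  ],
)

```text
clock: 19.65
eef_pos: [407.9, -308.6, 226.8]
tcp_rot: [-3.14, 0.001, 1.959]
contact_force: [-0.2, -0.3, 0.0]
opening: 0.452
grasp_force: 0.0
```

Run:
```python
from h import *
s=r.grab_frame("scene");t=r.grab_frame("top")
a=cv2.resize(s[225:325,255:410],None,fx=5,fy=3.4,interpolation=cv2.INTER_CUBIC)
b=cv2.resize(t[188:243,248:376],(775,250),interpolation=cv2.INTER_CUBIC)
cv2.imwrite("pics/f.png",np.vstack([a,b]))
```

```text
(no output)
```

View pics/f.png

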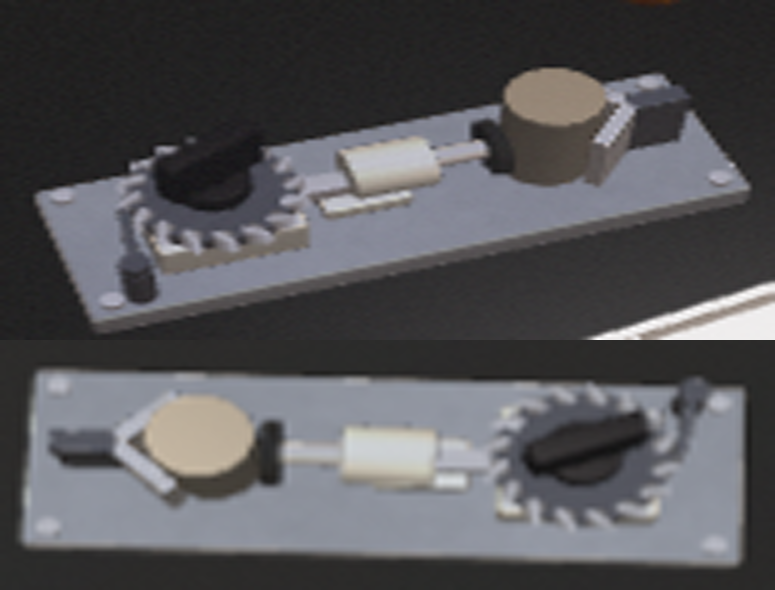

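The core stands upright, seated in the vee with the pad against it. The knob bar is at about 1.17 rad and the pawl is seated.

```bash
python3 -c "
from rig import r
print(r.sign_off())"
```

```text
the job is handed in; nothing more can be done
None
```

I stood the short grey core in the bay, wound the knob to the click at 1.18 rad (by torque, the second after the main spring began to bear), let go with the pawl holding, and handed the job in; no verdict came back.

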